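Dispense three blue coding discs

ROBOT

A 6-joint arm with a two-finger parallel gripper is mounted at the origin on a cart in front of the work surface, level with it; the furniture and walls round the work are solid. World frame = base frame: x ahead of the robot, y to its left, z up, the work surface at z = 0. Lengths are in m, angles in rad, forces in N, time in s.
With the tool pointing down it reaches from about 0.35 to 0.975 m from the base axis. Payload 4.9 kg.
Tool frame: the origin (TCP) lies at the very end of the fingers, on their centre line; the grasp point (between the pads) lies 19 mm behind it; z points along the fingers, y is the line along which they close (so a half turn about z gives the same grasp; the last joint's range is limited). The gripper opens to 85 mm and grips with 20 to 120 N. Pads are 22 mm wide; open, the fingers measure 114 mm over their backs; the gripper's body (76 mm by 85 mm) begins 54 mm behind the grasp point. The pads swing forward as they close: fully open they stand 13 mm farther back than shut.
Start: joints at [1.013, 0.053, 1.613, -0, 1.476, -0.119], TCP at [0.266, 0.566, 0.231] pointing down, gripper open.
Joint ranges: [-3.01, 3.01], [-1.01, 2.22], [0.06, 2.58], [-1.02, 4.17], [0.09, 2.62], [-3.14, 3.14]. Speed limits (rad/s): [2.57, 2.57, 3.14, 3.14, 3.14, 3.14].

INTERFACE

Orientations are given as a unit quaternion [w, x, y, z].
In Python, from plant import manip, vision, order gives the robot as it stands.
- The arm moves only by the tool play_rows, never from a script. Its argument "steps" is a list that holds one entry, the list of rows, each a list of 6 numbers: the shift along the tool's x, y, z in mm, then the turn, a rotation vector about the tool's x, y, z in degrees. A call has 1 to 12 rows; each row is the pose to reach, as a shift and turn from the pose commanded when the call began, along the tool's axes at that moment; what a row does not reach only later rows make up. A row lasts 1/12 s, in which the tool goes at most 41.7 mm and 7.16 degrees, less where a joint would pass 70% of its speed; a pose out of reach is approached as far as the arm can. A call with a gripper value outside its range is refused whole. "claw" is the gripper's target within -1 to 1 (fully open at 1, half-way at 0, shut at -1), set as the call begins (left out, the last holds). The fingers move at their own pace and stop on an object; the grip force is fixed at half the most. Time passes only in rows, so rows that repeat a pose let the fingers close. It gives the time, the measured TCP pose, the force, the opening and the grip force at its end, in the units of the state.
- manip.state(): the state, without advancing time (a new reading comes with each control period).
- vision.grab_frame(name): name is "scene" or "side" or "wrist"; returns (picture, depth): 420x560x3 uint8, blue, green, red; 420x560 float32, m along the optical axis (not along the pixel's ray), 0 where there is no reading.
- vision.camera_info(name): a dict with "K" (3x3 intrinsics, pixels), "k1" (the pictures are not rectified: a ray, as slopes to the right and down, at radius r is drawn at 1 + k1 r^2 times it, then the intrinsics apply), "eye" and "orientation" of the camera in the world; the wrist camera has in their place "T_tool_cam" (4x4, takes a point from camera to tool coordinates, whose origin is the TCP and whose axes are the flange's). Camera axes: x right, y down, z forward; pixel columns grow to the right and rows downward; lengths in m; the calibration is good to about 2 mm. A picture is of the moment at which its call begins: read the wrist's pose just before it. camera_info takes no time and is no camera call.
- order.job_done(): hands the job in; it is judged then, once.
The state is a dict: "time": time; "joint_pos": joint angles; "joint_vel": joint speeds; "joint_efforts": joint torques, N m; "tool_pos": TCP position; "tool_rot": TCP orientation; "contact_force": force on the tool from outside, world axes, zero at the start; "ft_torque": the same for the moment, N m; "gripper_width": opening from 0.0 (shut) to 1.0 (fully open); "grasp_force": force on a finger pad.
Only numpy, scipy, OpenCV 4.12 (cv2) and the standard library are available. Lean on these libraries where they do the work, as an engineer would, in place of code of your own. Each camera call takes 0.05 s, during which the arm holds its last target. There are 200 camera calls.

TASK

Three samples are to be weighed, so set out three blue coding discs for them: press the lever of the blue dispenser fully down three times, letting it spring all the way back up after each press, so that exactly three blue discs lie in its tray. Leave the orange dispenser alone and let the lever go at the end.

Things in the scene. Friction and masses are not known exactly. Their poses are not given: they have to be found in the camera images.
- blue_pad (a point): Top centre of the blue press pad (44 x 40 mm) on the blue dispenser's sprung lever; moves with it. Rests 131 mm above the bench; pressed from above it goes 31 mm down to a solid stop (2 N to start, 4 N at the stop) and springs back. Each full stroke and return drops one disc in the tray; half strokes jam. Magazine (107 mm high) 126 mm, tray 191 mm along the point's +y.
- orange_pad (a point): Centre of the top of the orange press pad on the second dispenser, which is the same in form, size and spring but is filled with orange discs; it must not be pressed. Both dispensers are fixed to the bench, their length along y (turned up to 0.25 rad), the lever at the robot's right end and the tray at the left; either may stand left of the other.
- blue_disc_3: Third blue disc from the bottom of the five in the blue magazine: plastic, 32 mm across, 10 mm thick, origin at the centre of its underside. Starts with its underside 70 mm above the bench, and sinks 10 mm for each disc dispensed. Lying in the tray it is less than 46 mm above the bench.
- blue_disc_4: Fourth blue disc from the bottom, of the same form. Starts with its underside 80 mm above the bench; after three discs are dispensed it lies on the magazine floor, 50 mm above the bench, and must stay there.

How it is judged:
By the outcome, as a careful person would: the job done as asked, in the order asked, and still so for the second after the job is handed in, with the robot touching nothing.
It also fails if it takes over 35 s, if anything falls off the work surface, if the arm or the gripper's body presses on something with over 40 N, if the wrist force passes 120 N, or if a joint passes its speed limit or range.

## Working session

There is one attempt and no reset: what is moved stays moved. The work goes in short steps, Python scripts to look and compute and a tool call to move; the robot and the scene stay as the last step left them, time stands still between calls to the robot, and variables do not carry over. Pictures are saved under pics/ and viewed, at most 10 in all, crops included, and the job is handed in when it is done.

Besides the shell and the picture viewer there is one more tool, called after "Request:" as name(argument=value, ...), one argument or row to a line, values as JSON. play_rows: Moves the arm, as the interface text tells. Its arguments: {"type":"object","properties":{"steps":{"type":"array"},"claw":{"type":"number"}},"required":["steps"]}

```bash
mkdir -p pics
cat > h.py <<'E'
import numpy as np, cv2
from scipy.spatial.transform import Rotation as R
from plant import manip, vision, order
def cam(n):
    c=vision.camera_info(n)
    if 'eye' in c:
        o=np.array(c['orientation']); M=o if o.shape==(3,3) else R.from_quat(o,scalar_first=True).as_matrix()
        return np.array(c['K']),c['k1'],M,np.array(c['eye'])
    s=manip.state(); Rt=R.from_quat(s['tool_rot'],scalar_first=True).as_matrix(); T=np.array(c['T_tool_cam'])
    return np.array(c['K']),c['k1'],Rt@T[:3,:3],Rt@T[:3,3]+np.array(s['tool_pos'])
def world(c,uv,d):
    K,k1,M,e=c; uv=np.asarray(uv,float).reshape(-1,1,2)
    p=cv2.undistortPoints(uv,K,np.array([k1,0,0,0.])).reshape(-1,2)
    return (np.c_[p,np.ones(len(p))]*np.asarray(d).reshape(-1,1))@M.T+e
E
python3 - <<'E'
from h import *
for n in ('scene','side'):
    c=cam(n); im,d=vision.grab_frame(n); cv2.imwrite(f'pics/{n}0.png',im); np.savez(f'{n}0.npz',im=im,d=d)
    print(n,c[3],vision.camera_info(n)['orientation'])
s=manip.state();print(s['time'],s['tool_pos'],s['tool_rot'],s['contact_force'])
E
```

```text
scene [-0.00606453 -0.4749395   0.94586828] [-0.32042926  0.85050862 -0.39256452  0.14090165]
side [ 0.17409385 -0.66930251  0.58718108] [-0.48586644  0.84325893 -0.19307276  0.12478419]
0.1 [0.26523832 0.56528166 0.23016358] [-3.13930756e-04  2.17647468e-01  9.76026972e-01 -9.11477207e-04] [ 0.20354521 -0.10421148 -0.03424765]
```

View pics/scene0.png

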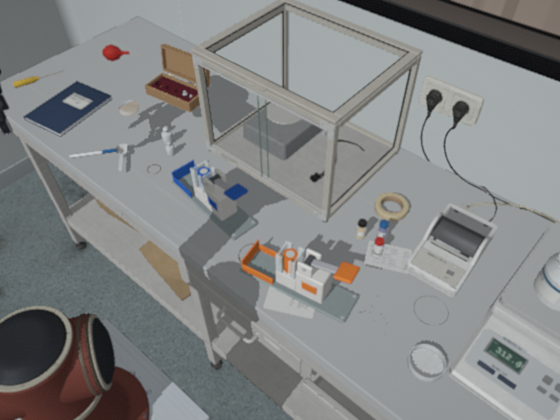

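View pics/side0.png

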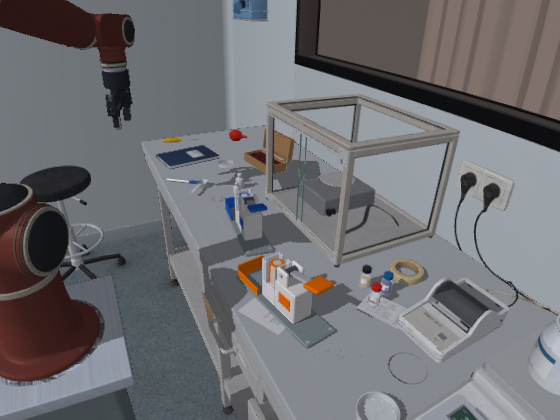

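The scene picture shows the blue pad at about (236,191) with its tray at (187,178), and the orange pad at (347,271). In the side view the blue pad is at (257,208). A framed enclosure stands close behind the blue dispenser.

Run:
```python
from h import *
for n,boxes in (('scene',{'bluepad':(224,182,250,202),'bluetray':(168,160,200,200),'orpad':(330,258,362,286),'ortray':(238,240,280,284)}),('side',{'bluepad':(246,200,270,216),'orpad':(300,274,336,296)})):
    z=np.load(n+'0.npz'); im,d=z['im'],z['d']; c=cam(n); hsv=cv2.cvtColor(im,cv2.COLOR_BGR2HSV)
    for k,(a,b,e,f) in boxes.items():
        h=hsv[b:f,a:e]; lo=(100,120,60) if 'blue' in k else (5,150,120); hi=(130,255,255) if 'blue' in k else (20,255,255)
        v,u=np.nonzero(cv2.inRange(h,lo,hi)); u+=a; v+=b; D=d[v,u]; m=D>0
        P=world(c,np.c_[u,v][m],D[m]); 
        if 'pad' in k: P=P[(P[:,2]>.12)&(P[:,2]<.142)]
        r=cv2.minAreaRect((P[:,:2]*1000).astype(np.float32))
        print(n,k,len(P),P.mean(0).round(4),P.min(0).round(3),P.max(0).round(3),np.round(r[0],1),np.round(r[1],1),round(r[2],1))
# enclosure top/frame points: anything higher than 0.15 near
z=np.load('scene0.npz');c=cam('scene');v,u=np.mgrid[0:420,0:560];m=(z['d']>0)
P=world(c,np.c_[u[m],v[m]],z['d'][m])
m2=(P[:,2]>.06)&(P[:,2]<.6)&(P[:,0]>.3)&(P[:,0]<.9)&(abs(P[:,1]-.05)<.5)
H=np.zeros((30,50));
for p in P[m2]:
    i,j=int((p[0]-.3)/.02),int((p[1]+.45)/.02)
    H[i,j]=max(H[i,j],p[2]*100)
print('cols y from -0.45 step .02')
for i in range(30): print(f'{.3+.02*i:.2f}',' '.join(f'{int(x):2d}' if x else ' .' for x in H[i]))
```

```text
scene bluepad 209 [0.5082 0.1057 0.1324] [0.488 0.089 0.125] [0.531 0.128 0.14 ] [509.4 108. ] [36.  40.5] 82.5
scene bluetray 300 [0.5257 0.3218 0.0309] [0.497 0.236 0.007] [0.573 0.345 0.109] [518.5 299.5] [115.1  62.5] 61.0
scene orpad 332 [ 0.4912 -0.2102  0.1318] [ 0.47  -0.23   0.122] [ 0.517 -0.19   0.138] [ 492.3 -209.6] [44.  35.9] 9.5
scene ortray 331 [ 0.4486 -0.0088  0.0247] [ 0.42  -0.064  0.009] [0.494 0.024 0.047] [460.  -18.6] [71.1 79.3] 11.3
side bluepad 121 [0.5085 0.1028 0.1298] [0.488 0.088 0.124] [0.532 0.129 0.134] [510.3 107.8] [39.1 42. ] 81.5
side orpad 321 [ 0.4915 -0.2134  0.1304] [ 0.471 -0.231  0.121] [ 0.517 -0.19   0.136] [ 493.7 -209.9] [42.8 38.4] 8.6
cols y from -0.45 step .02
0.30  .  .  .  .  .  .  .  .  .  .  .  .  .  .  .  .  .  .  .  .  .  .  .  .  .  .  .  .  .  .  .  .  .  .  .  .  .  .  .  .  .  .  .  .  .  .  .  .  .  .
0.32  .  .  .  .  .  .  .  .  .  .  .  .  .  .  .  .  .  .  .  .  .  .  .  .  .  .  .  .  .  .  .  .  .  .  .  .  .  .  .  .  .  .  .  .  .  .  .  .  .  .
0.34  .  .  .  .  .  .  .  .  .  .  .  .  .  .  .  .  .  .  .  .  .  
[... 3570 characters left out ...]
 .  7  .  .  .  .  .  6  7  9  9  9  9  9  8  7 31 31 31  .  .  .  .  .  .  .  .
0.82  .  .  .  .  .  .  .  .  .  .  .  .  .  .  .  .  .  .  .  . 31 31  .  .  .  8  .  .  .  .  6  7  9  9  9  9  9  9  7 31 31 31  .  .  .  .  .  .  .  9
0.84  .  .  .  .  .  .  .  .  .  .  .  .  .  .  .  .  .  .  .  . 31 31  .  .  8  8  .  .  .  .  6  8  9  9  9  9  9  9  7 31 31 31  .  .  .  .  .  .  .  9
0.86  .  .  .  .  .  .  .  .  .  .  .  .  .  .  .  .  .  .  .  . 31 31  .  .  7  7  .  .  .  .  6  7  7  .  .  .  8  .  . 31 31 31  .  .  .  .  .  .  .  .
0.88  .  .  .  .  .  .  .  .  .  .  .  .  .  .  .  .  .  .  .  . 31 31  .  .  6  .  .  .  .  .  6  6  .  .  .  .  .  .  . 31 31 31  .  .  .  .  .  .  .  .
```

Request:
play_rows(
  steps=[
    [[-32, -24, 0, 0, 0, 6], [-64, -48, 0, 0, 0, 12], [-96, -72, 0, 0, 0, 18], [-128, -96, 0, 0, 0, 24], [-160, -120, 0, 0, 0, 30], [-192, -144, 0, 0, 0, 36], [-224, -168, 0, 0, 0, 42], [-256, -192, 0, 0, 0, 48], [-288, -216, 0, 0, 0, 54], [-320, -240, 0, 0, 0, 60], [-352, -264, 0, 0, 0, 66], [-384, -288, 0, 0, 0, 72]],
  ],
  claw=-1,
)

```text
time: 1.1
tool_pos: [0.491, 0.14, 0.2309]
tool_rot: [-0.0, 0.751, 0.66, -0.0]
contact_force: [1.8, 0.9, 0.0]
gripper_width: 0.002
grasp_force: 0.0
```

```bash
cat > m.py <<'E'
from h import *
s=manip.state();Rt=R.from_quat(s['tool_rot'],scalar_first=True).as_matrix()
print(s['time'],np.round(s['tool_pos'],4),'F',np.round(s['contact_force'],2),'w',s['gripper_width'],'j',np.round(s['joint_pos'],2))
print(Rt.round(3)); print('shift mm to above pad z=.16',(Rt.T@(np.array([.509,.107,.16])-s['tool_pos'])*1000).round(1))
E
python3 m.py
```

```text
1.1 [0.491  0.14   0.2309] F [1.78 0.91 0.02] w 0.002046513607791539 j [ 0.13 -0.23  1.87  0.    1.49  0.26]
[[ 0.129  0.992 -0.   ]
 [ 0.992 -0.129  0.   ]
 [ 0.    -0.    -1.   ]]
shift mm to above pad z=.16 [-30.4  22.1  70.9]
```

Request:
play_rows(
  steps=[
    [[-30, 22, 0, 0, 0, 0], [-30, 22, 30, 0, 0, 0], [-30, 22, 60, 0, 0, 0], [-30, 22, 60, 0, 0, 0]],
  ],
)

```text
time: 1.43
tool_pos: [0.5049, 0.1082, 0.1643]
tool_rot: [-0.004, 0.75, 0.661, -0.005]
contact_force: [-0.6, -1.0, -1.6]
gripper_width: -0.001
grasp_force: 0.0
```

```bash
python3 m.py
python3 - <<'E'
from h import *
a,_=vision.grab_frame('side'); b,_=vision.grab_frame('wrist')
cv2.imwrite('pics/p1.png',np.hstack([cv2.resize(a[100:300,160:360],(400,400)),cv2.resize(b,(400,300),interpolation=3)[:300].copy() if 0 else cv2.copyMakeBorder(cv2.resize(b,(400,300)),0,100,0,0,0)]))
E
```

```text
1.4333 [0.5049 0.1082 0.1643] F [-0.61 -0.96 -1.56] w -0.0005599747807845762 j [ 0.07 -0.15  1.92  0.    1.38  0.19]
[[ 0.126  0.992 -0.012]
 [ 0.992 -0.126 -0.001]
 [-0.002 -0.012 -1.   ]]
shift mm to above pad z=.16 [-0.7  4.3  4.2]
```

View pics/p1.png

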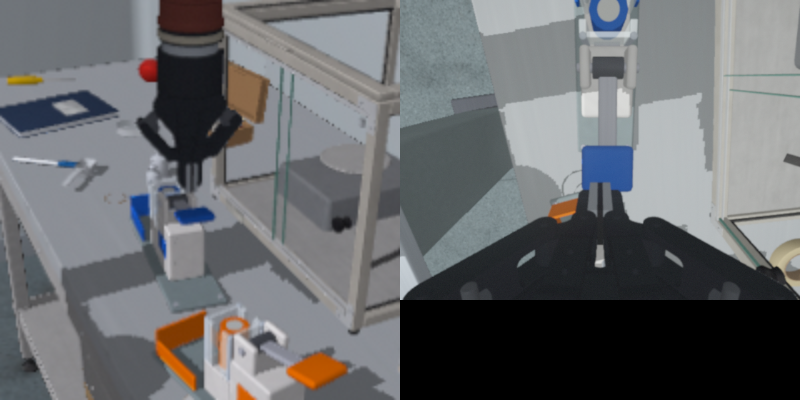

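The side crop shows the closed fingers hanging just above the blue pad. In the wrist view the pad is at (607,168), with the fingertips just below it. I'll let it settle and refine the pad position from the wrist camera.

```bash
python3 - <<'E'
from h import *
vision.grab_frame('scene');vision.grab_frame('scene');vision.grab_frame('scene')
c=cam('wrist'); im,d=vision.grab_frame('wrist')
h=cv2.cvtColor(im,cv2.COLOR_BGR2HSV); M=cv2.inRange(h,(100,120,60),(130,255,255)); M[:195]=0;M[280:]=0
v,u=np.nonzero(M); m=d[v,u]>0; P=world(c,np.c_[u,v][m],d[v,u][m]); P=P[abs(P[:,2]-.131)<.012]
print(len(P),P.mean(0),P.min(0),P.max(0)); print(cv2.minAreaRect((P[:,:2]*1000).astype(np.float32)))
E
python3 m.py
```

```text
3802 [0.51135074 0.11289378 0.13106935] [0.48833372 0.09028018 0.12262326] [0.5341709  0.13144369 0.13653737]
((511.16143798828125, 110.78776550292969), (37.68562698364258, 42.375343322753906), 82.29226684570312)
1.7333 [0.5101 0.11   0.1737] F [ 0.19  0.9  -0.01] w -0.001107245954006288 j [ 0.07 -0.16  1.91 -0.    1.38  0.19]
[[ 0.123  0.992  0.004]
 [ 0.992 -0.123  0.   ]
 [ 0.001  0.004 -1.   ]]
shift mm to above pad z=.16 [-3.1 -0.7 13.7]
```

Request:
play_rows(
  steps=[
    [[0, 0, 15, 0, 0, 0], [0, 0, 30, 0, 0, 0], [0, 0, 42, 0, 0, 0], [0, 0, 50, 0, 0, 0], [0, 0, 56, 0, 0, 0], [0, 0, 62, 0, 0, 0], [0, 0, 67, 0, 0, 0], [0, 0, 70, 0, 0, 0], [0, 0, 72, 0, 0, 0], [0, 0, 73, 0, 0, 0], [0, 0, 73, 0, 0, 0], [0, 0, 73, 0, 0, 0]],
  ],
)

```text
time: 2.73
tool_pos: [0.5094, 0.1093, 0.0987]
tool_rot: [0.0, 0.75, 0.662, 0.0]
contact_force: [0.6, -3.1, 3.7]
gripper_width: 0.001
grasp_force: 2.1
```

Request:
play_rows(
  steps=[
    [[0, 0, 1, 0, 0, 0], [0, 0, 2, 0, 0, 0], [0, 0, 3, 0, 0, 0], [0, 0, 3, 0, 0, 0], [0, 0, 3, 0, 0, 0]],
  ],
)

```text
time: 3.15
tool_pos: [0.5098, 0.1093, 0.0981]
tool_rot: [0.001, 0.75, 0.662, 0.0]
contact_force: [-3.8, -5.2, 15.3]
gripper_width: 0.003
grasp_force: 8.3
```

The force has risen to 15 N with no further travel, so the lever is on its stop. I'll release it fully and check.

Request:
play_rows(
  steps=[
    [[0, 0, -5, 0, 0, 0], [0, 0, -13, 0, 0, 0], [0, 0, -23, 0, 0, 0], [0, 0, -33, 0, 0, 0], [0, 0, -42, 0, 0, 0], [0, 0, -50, 0, 0, 0], [0, 0, -56, 0, 0, 0], [0, 0, -60, 0, 0, 0], [0, 0, -60, 0, 0, 0], [0, 0, -60, 0, 0, 0]],
  ],
)

```text
time: 3.98
tool_pos: [0.5088, 0.1094, 0.1552]
tool_rot: [-0.0, 0.75, 0.662, -0.0]
contact_force: [0.6, -0.3, -0.8]
gripper_width: 0.001
grasp_force: 0.0
```

```bash
python3 m.py
python3 - <<'E'
from h import *
a,_=vision.grab_frame('side'); b,_=vision.grab_frame('scene')
cv2.imwrite('pics/p2.png',np.hstack([cv2.resize(a[150:270,190:310],(390,390)),cv2.resize(b[140:240,150:270],(408,340))[:,:].copy() if 0 else cv2.resize(b[130:250,150:270],(390,390))]))
E
```

```text
3.9833 [0.5088 0.1094 0.1552] F [ 0.62 -0.28 -0.83] w 0.0005137069107710596 j [ 0.07 -0.14  1.93  0.    1.35  0.19]
[[ 0.124  0.992 -0.   ]
 [ 0.992 -0.124  0.   ]
 [ 0.    -0.    -1.   ]]
shift mm to above pad z=.16 [-2.4  0.5 -4.8]
```

View pics/p2.png

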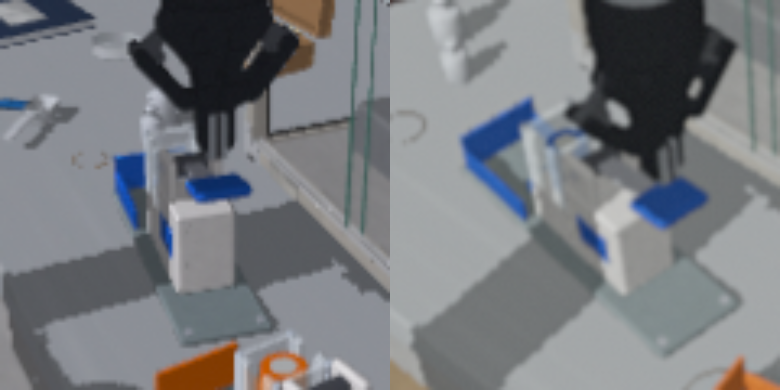

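The lever is back up, but the tray is hidden behind the magazine. I'll rise and look into it with the wrist camera.

Request:
play_rows(
  steps=[
    [[0, 0, -35, 0, 0, 0], [20, 0, -70, 0, 0, 0], [50, 0, -100, 0, 0, 0], [85, 0, -115, 0, 0, 0], [110, 0, -120, 0, 0, 0], [120, 0, -120, 0, 0, 0], [120, 0, -120, 0, 0, 0], [120, 0, -120, 0, 0, 0]],
  ],
)

```text
time: 4.75
tool_pos: [0.5231, 0.228, 0.2735]
tool_rot: [-0.0, 0.75, 0.662, -0.002]
contact_force: [-0.3, 0.5, -0.6]
gripper_width: 0.005
grasp_force: 0.0
```

```bash
python3 m.py
python3 - <<'E'
from h import *
a,_=vision.grab_frame('wrist'); cv2.imwrite('pics/w3.png',a)
E
```

```text
4.75 [0.5231 0.228  0.2735] F [-0.34  0.47 -0.63] w 0.0046589008625621785 j [ 0.28 -0.1   1.69 -0.    1.55  0.41]
[[ 0.124  0.992 -0.003]
 [ 0.992 -0.124 -0.002]
 [-0.002 -0.003 -1.   ]]
shift mm to above pad z=.16 [-121.6    1.2  113.8]
```

View pics/w3.png

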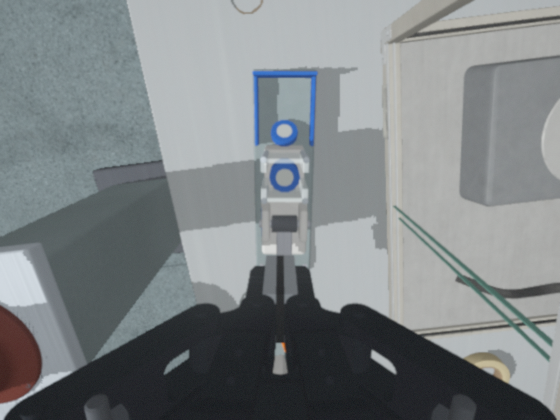

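One blue disc is visible at (285,132) at the near end of the tray, and the magazine is at (285,178). I'll check the disc's height.

```bash
cat > t.py <<'E'
from h import *
c=cam('wrist'); im,d=vision.grab_frame('wrist'); np.savez('w.npz',im=im,d=d)
M=cv2.inRange(cv2.cvtColor(im,cv2.COLOR_BGR2HSV),(100,120,50),(130,255,255)); M[260:]=0
n,L,S,C=cv2.connectedComponentsWithStats(M)
for i in range(1,n):
    if S[i,4]<40: continue
    v,u=np.nonzero((L==i)&(d>0)); P=world(c,np.c_[u,v],d[v,u]); print(C[i].round(),S[i,4],np.median(P,0).round(4),np.percentile(P,[5,95],axis=0).round(3).tolist())
E
python3 t.py
```

```text
[286.  94.] 899 [0.5454 0.3276 0.0293] [[0.5, 0.269, 0.021], [0.572, 0.342, 0.046]]
[284. 133.] 350 [0.5317 0.2727 0.0296] [[0.519, 0.264, 0.019], [0.546, 0.288, 0.035]]
[284. 176.] 380 [0.5267 0.2381 0.0911] [[0.515, 0.223, 0.09], [0.54, 0.249, 0.092]]
```

The disc is lying in the tray with its top at about 0.03 m. The magazine stack has sunk to 0.091 m, so exactly one disc has come out. I'll go back and do the second press.

Request:
play_rows(
  steps=[
    [[-10, 0, 0, 0, 0, 0], [-35, 0, 5, 0, 0, 0], [-70, 0, 20, 0, 0, 0], [-100, 0, 50, 0, 0, 0], [-115, 0, 75, 0, 0, 0], [-120, 0, 100, 0, 0, 0], [-120, 0, 115, 0, 0, 0], [-120, 0, 120, 0, 0, 0], [-120, 0, 120, 0, 0, 0], [-120, 0, 120, 0, 0, 0]],
  ],
)

```text
time: 5.68
tool_pos: [0.5091, 0.1088, 0.156]
tool_rot: [0.0, 0.75, 0.661, 0.0]
contact_force: [0.3, 0.5, 0.6]
gripper_width: 0.001
grasp_force: 0.0
```

Request:
play_rows(
  steps=[
    [[0, 0, 8, 0, 0, 0], [0, 0, 18, 0, 0, 0], [0, 0, 28, 0, 0, 0], [0, 0, 36, 0, 0, 0], [0, 0, 44, 0, 0, 0], [0, 0, 50, 0, 0, 0], [0, 0, 55, 0, 0, 0], [0, 0, 58, 0, 0, 0], [0, 0, 60, 0, 0, 0], [0, 0, 60, 0, 0, 0], [0, 0, 60, 0, 0, 0], [0, 0, 60, 0, 0, 0]],
  ],
)

```text
time: 6.68
tool_pos: [0.5097, 0.109, 0.098]
tool_rot: [0.001, 0.75, 0.662, -0.0]
contact_force: [-5.8, -5.3, 16.6]
gripper_width: 0.0
grasp_force: 8.7
```

Request:
play_rows(
  steps=[
    [[0, 0, -5, 0, 0, 0], [0, 0, -13, 0, 0, 0], [0, 0, -23, 0, 0, 0], [0, 0, -33, 0, 0, 0], [0, 0, -42, 0, 0, 0], [0, 0, -50, 0, 0, 0], [0, 0, -56, 0, 0, 0], [0, 0, -60, 0, 0, 0], [0, 0, -60, 0, 0, 0], [0, 0, -60, 0, 0, 0], [0, 0, -60, 0, 0, 0]],
  ],
)

```text
time: 7.6
tool_pos: [0.5085, 0.1094, 0.1547]
tool_rot: [-0.0, 0.75, 0.662, -0.0]
contact_force: [0.1, -0.1, 0.5]
gripper_width: 0.005
grasp_force: 0.0
```

The second press matched the first. Before the third, I'll check the tray.

Request:
play_rows(
  steps=[
    [[0, 0, -35, 0, 0, 0], [20, 0, -70, 0, 0, 0], [50, 0, -100, 0, 0, 0], [85, 0, -115, 0, 0, 0], [110, 0, -120, 0, 0, 0], [120, 0, -120, 0, 0, 0], [120, 0, -120, 0, 0, 0], [120, 0, -120, 0, 0, 0]],
  ],
)

```text
time: 8.27
tool_pos: [0.5231, 0.228, 0.2735]
tool_rot: [-0.0, 0.75, 0.662, -0.002]
contact_force: [-0.4, -1.0, -0.8]
gripper_width: 0.003
grasp_force: 0.0
```

```bash
python3 t.py
```

```text
[286.  95.] 900 [0.5453 0.328  0.0294] [[0.5, 0.269, 0.021], [0.572, 0.342, 0.046]]
[284.  94.] 352 [0.5376 0.3194 0.0189] [[0.524, 0.306, 0.017], [0.552, 0.332, 0.02]]
[284. 131.] 321 [0.5324 0.2777 0.0192] [[0.519, 0.263, 0.018], [0.546, 0.29, 0.02]]
[284. 175.] 320 [0.5265 0.2368 0.0811] [[0.515, 0.223, 0.08], [0.54, 0.248, 0.082]]
```

There are now two discs flat in the tray, and the stack top is at 0.081 m. I'll do the third press.

Request:
play_rows(
  steps=[
    [[-10, 0, 0, 0, 0, 0], [-35, 0, 5, 0, 0, 0], [-70, 0, 20, 0, 0, 0], [-100, 0, 50, 0, 0, 0], [-115, 0, 75, 0, 0, 0], [-120, 0, 100, 0, 0, 0], [-120, 0, 115, 0, 0, 0], [-120, 0, 120, 0, 0, 0], [-120, 0, 120, 0, 0, 0], [-120, 0, 120, 0, 0, 0]],
  ],
)

```text
time: 9.15
tool_pos: [0.509, 0.1087, 0.1559]
tool_rot: [0.0, 0.75, 0.661, 0.0]
contact_force: [-0.1, 0.4, 0.6]
gripper_width: 0.002
grasp_force: 0.0
```

Request:
play_rows(
  steps=[
    [[0, 0, 8, 0, 0, 0], [0, 0, 18, 0, 0, 0], [0, 0, 28, 0, 0, 0], [0, 0, 36, 0, 0, 0], [0, 0, 44, 0, 0, 0], [0, 0, 50, 0, 0, 0], [0, 0, 55, 0, 0, 0], [0, 0, 58, 0, 0, 0], [0, 0, 60, 0, 0, 0], [0, 0, 60, 0, 0, 0], [0, 0, 60, 0, 0, 0], [0, 0, 60, 0, 0, 0]],
  ],
)

```text
time: 10.15
tool_pos: [0.5097, 0.1091, 0.0981]
tool_rot: [0.001, 0.75, 0.662, -0.0]
contact_force: [-5.8, -5.3, 16.0]
gripper_width: -0.001
grasp_force: 8.7
```

Request:
play_rows(
  steps=[
    [[0, 0, -5, 0, 0, 0], [0, 0, -13, 0, 0, 0], [0, 0, -23, 0, 0, 0], [0, 0, -33, 0, 0, 0], [0, 0, -42, 0, 0, 0], [0, 0, -50, 0, 0, 0], [0, 0, -56, 0, 0, 0], [0, 0, -60, 0, 0, 0], [0, 0, -60, 0, 0, 0], [0, 0, -60, 0, 0, 0], [0, 0, -60, 0, 0, 0]],
  ],
)

```text
time: 11.07
tool_pos: [0.5085, 0.1094, 0.1547]
tool_rot: [-0.0, 0.75, 0.662, -0.0]
contact_force: [-1.4, 0.6, 0.9]
gripper_width: -0.0
grasp_force: 0.0
```

Request:
play_rows(
  steps=[
    [[0, 0, -35, 0, 0, 0], [20, 0, -70, 0, 0, 0], [50, 0, -100, 0, 0, 0], [85, 0, -115, 0, 0, 0], [110, 0, -120, 0, 0, 0], [120, 0, -120, 0, 0, 0], [120, 0, -120, 0, 0, 0], [120, 0, -120, 0, 0, 0]],
  ],
)

```text
time: 11.73
tool_pos: [0.5231, 0.228, 0.2735]
tool_rot: [-0.0, 0.75, 0.662, -0.002]
contact_force: [-0.5, -1.2, -0.1]
gripper_width: 0.004
grasp_force: 0.0
```

```bash
python3 t.py; python3 -c "
import numpy as np,cv2;cv2.imwrite('pics/w5.png',np.load('w.npz')['im'])"
```

```text
[286.  95.] 904 [0.5455 0.328  0.0294] [[0.5, 0.269, 0.02], [0.572, 0.342, 0.045]]
[284.  94.] 352 [0.5378 0.3191 0.0189] [[0.524, 0.306, 0.018], [0.551, 0.332, 0.02]]
[284. 131.] 339 [0.5327 0.2785 0.029 ] [[0.519, 0.264, 0.028], [0.546, 0.291, 0.03]]
[284. 175.] 266 [0.5265 0.2345 0.0711] [[0.515, 0.223, 0.07], [0.54, 0.246, 0.072]]
```

View pics/w5.png

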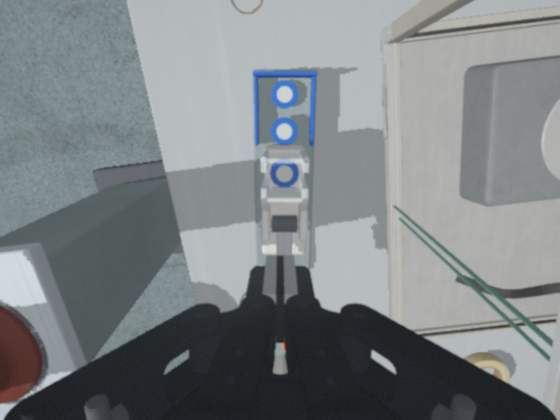

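The picture shows discs in the tray at (284,94) and (284,131). The second spot is now a stack of two, with its top at 0.029 m. The magazine top is at 0.071 m, so two discs are left in it: three dispensed, lever free.

```bash
python3 -c "
from plant import order; print(order.job_done())"
```

```text
the job is handed in; nothing more can be done
None
```

The job is handed in: three full presses put exactly three blue discs in the blue tray (one flat, two stacked), with the lever let go and the orange dispenser untouched.

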